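# Stagger rinsed slide trays to dry

### The job

Stack the rinsed slide trays to dry, staggered so that air gets in. Set the long tray with the two cross bars on the lips of the base tray (the one with the pull tab, on the black plate), parallel to it but shifted lengthwise about 35 mm away from the tab; then set the long tray without bars on top of that, shifted back so that it lies straight above the base tray. Leave the base tray and the short tray where they are.

Things in the scene. Friction and masses are not known exactly. Their poses are not given: they have to be found in the camera images.
- base_tray: Steel tray 130 long (x) x 58 wide (y) x 28 high, flat underside, inward lip 12 wide around its top. Origin: centre of underside, z up. A flat pull tab, 25 long x 34 wide, level with the lip, sticks out of its +x end. Loose, 0.35 kg, on a black plate 240 x 100 x 8 high. Bottom of the stack.
- divided_tray: Steel tray 130 long (x) x 58 wide (y) x 28 high, flat underside, inward lip 12 wide around its top. Origin: centre of underside, z up. Two cross bars level with the lip; no tab. 0.18-0.29 kg, on the bench; grasp across its width. Goes second: x axis along the base tray's (either way round), origin 35 mm towards the base tray's -x, underside 28 mm above the base tray's.
- open_tray: Steel tray 130 long (x) x 58 wide (y) x 28 high, flat underside, inward lip 12 wide around its top. Origin: centre of underside, z up. No bars, no tab. 0.16-0.26 kg, on the bench; grasp across its width. Goes on top: x axis along the base tray's (either way round), origin straight above the base tray's, underside 56 mm above the base tray's.
- short_tray: A bystander: a short tray of the same make, 85 long (x) x 58 wide (y) x 28 high, no tab, no bars. It stands on the bench and must be left there. Origin at the centre of its underside, z up.
Mind the look-alikes: they are no part of the job. What is shaped like the open_tray but orange or red is not meant. Leave any purple look-alike of the base_tray alone.

How it is judged:
On the way:
1. the tray with the cross bars rests on the base tray, shifted away from the tab, and is let go (x of divided_tray in the frame of base_tray between -0.051 and -0.019 m and y of divided_tray in the frame of base_tray between -0.013 and 0.013 m and z of divided_tray in the frame of base_tray between 0.023 and 0.033 m and angle between the x axis of divided_tray and the x axis of base_tray, either way round below 0.21 rad and angle between divided_tray's own z axis and vertical below 0.09 rad and linear speed of divided_tray below 0.02 m/s and contact force between the fingers and divided_tray below 0.1 N), for 0.2 s.
At the end, for the whole second after the job is handed in: Barred tray on base tray, centre 19-51 mm from its centre away from the tab, 13 mm sideways; open tray on the barred one, within 16 mm of straight above the base, both ways; both within 12 degrees, level, seated to 5 mm, released, at rest; base and short trays within 30 mm of their starts (all of step 1 and x of open_tray in the frame of base_tray between -0.016 and 0.016 m and y of open_tray in the frame of base_tray between -0.016 and 0.016 m and z of open_tray in the frame of base_tray between 0.051 and 0.061 m and angle between the x axis of open_tray and the x axis of base_tray, either way round below 0.21 rad and angle between open_tray's own z axis and vertical below 0.09 rad and linear speed of open_tray below 0.02 m/s and contact force between the fingers and open_tray below 0.1 N and distance of each of base_tray, short_tray from where it was at the start of the episode below 0.03 m); the robot touches nothing.
It fails at once if the short tray is moved by more than 30 mm (distance of short_tray from where it was at the start of the episode above 0.03 m).
It fails at once if the base tray is moved by more than 30 mm (distance of base_tray from where it was at the start of the episode above 0.03 m).
It also fails if it takes over 64 s, if anything falls off the work surface, if the arm or the gripper's body presses on something with over 40 N, if the wrist force passes 120 N, or if a joint passes its speed limit or range.

### The arm

A 7-joint arm with a two-finger parallel gripper is mounted at the origin on the work surface. World frame = base frame: x ahead of the robot, y to its left, z up, the work surface at z = 0. Lengths are in m, angles in rad, forces in N, time in s.
With the tool pointing down it reaches from about 0.4 to 0.85 m from the base axis. Payload 4.5 kg.
Tool frame: the origin (TCP) lies midway between the tips of the shut fingers; the grasp point (between the pads) lies 19 mm behind it; z points along the fingers, y is the line along which they close (so a half turn about z gives the same grasp; the last joint's range is limited). The gripper opens to 88 mm and grips with 3 to 60 N. Pads are 18 mm wide; open, the fingers measure 123 mm over their backs; the gripper's body (75 mm by 187 mm) begins 45 mm behind the grasp point.
Start: joints at [1.259, 0.689, -0.195, 1.565, 0.157, 0.902, -0.215], TCP at [0.212, -0.588, 0.239] pointing down, gripper open.
Joint ranges: [-3.01, 3.01], [-0.46, 2.08], [-1.47, 1.51], [0.13, 2.56], [-1, 4.14], [0.04, 2.09], [-2.66, 2.66]. Speed limits (rad/s): [2.57, 2.57, 3.14, 3.14, 3.14, 3.14, 3.14].

### API

Orientations are given as a unit quaternion [x, y, z, w].
In Python, from plant import r gives the robot as it stands. The module is installed in compiled form; this text tells all that it offers.
- The arm moves only by the tool step_arm, never from a script. Its argument "series" is a list of rows, each a list of 7 numbers: the shift along the world's x, y, z in mm, then the turn, a rotation vector about the world's x, y, z in rad, then the closure, from 0 (fully open) to 1 (shut). A call has 1 to 20 rows; each row shifts and turns the commanded pose from where the row before left it; what a row does not reach is not made up. A row lasts 1/10 s, in which the tool goes at most 50 mm and 8.59 degrees, less where a joint would pass 70% of its speed; a pose out of reach is approached as far as the arm can. A call is refused whole if a number of a shift passes 50 or a number of a turn 0.15, either way. A call with a gripper value outside its range is refused whole. The fingers move at their own pace and stop on an object; "force" is the grip in N (left out, the last holds). Time passes only in rows, so rows that do not move let the fingers close. It gives the time, the measured TCP pose, the force, the opening and the grip force at its end, in the units of the state.
- r.get_state(): the state, without advancing time (a new reading comes with each control period).
- r.snapshot(name): name is "scene" or "top"; returns (picture, depth): 384x512x3 uint8, blue, green, red; 384x512 float32, m along the optical axis (not along the pixel's ray), 0 where there is no reading.
- r.get_calibration(name): a dict with "intrinsics" (3x3 intrinsics, pixels), "pose" (4x4, takes a point from camera to world coordinates). Camera axes: x right, y up, looking along -z (the intrinsics and any distortion apply to the point x, -y, -z); pixel columns grow to the right and rows downward; lengths in m; the calibration is good to about 2 mm. A picture is of the moment at which its call begins. get_calibration takes no time and is no camera call.
- r.finish_job(): hands the job in; it is judged then, once.
The state is a dict: "clock": time; "q": joint angles; "qd": joint speeds; "joint_torque": joint torques, N m; "tool_pos": TCP position; "eef_rot": TCP orientation; "contact_force": force on the tool from outside, world axes, zero at the start; "moment": the same for the moment, N m; "opening": opening from 0.0 (shut) to 1.0 (fully open); "finger_force": force on a finger pad.
Only numpy, scipy, OpenCV 4.12 (cv2) and the standard library are available. Lean on these libraries where they do the work, as an engineer would, in place of code of your own. Each camera call takes 0.05 s, during which the arm holds its last target. There are 200 camera calls.

## Working session

There is one attempt and no reset: what is moved stays moved. The work goes in short steps, Python scripts to look and compute and a tool call to move; the robot and the scene stay as the last step left them, time stands still between calls to the robot, and variables do not carry over. Pictures are saved under pics/ and viewed, at most 10 in all, crops included, and the job is handed in when it is done.

Besides the shell and the picture viewer there is one more tool, called by a JSON object that holds its "name" and its "arguments", one argument or row to a line. step_arm: Moves the arm, as the interface text tells. Its arguments: {"type":"object","properties":{"series":{"type":"array"},"force":{"type":"number"}},"required":["series"]}

```bash
mkdir -p pics
python3 - <<'E'
from plant import r
import cv2,numpy as np
for n in("scene","top"):
    p,d=r.snapshot(n); cv2.imwrite(f"pics/{n}0.png",p); np.save(f"{n}0.npy",d)
    c=r.get_calibration(n); print(n,np.round(c["intrinsics"],1).tolist(),np.round(c["pose"],3).tolist())
s=r.get_state();print({k:np.round(v,3).tolist() for k,v in s.items()})
E
```

```text
scene [[498.6, 0.0, 253.2], [0.0, 498.6, 193.1], [0.0, 0.0, 1.0]] [[-0.186, -0.802, 0.567, 1.214], [0.983, -0.152, 0.107, 0.113], [-0.0, 0.577, 0.817, 1.075], [0.0, 0.0, 0.0, 1.0]]
top [[468.0, 0.0, 263.6], [0.0, 468.0, 187.6], [0.0, 0.0, 1.0]] [[-0.027, 0.993, -0.113, 0.359], [-0.999, -0.029, -0.014, -0.007], [-0.018, 0.113, 0.993, 1.305], [0.0, 0.0, 0.0, 1.0]]
{'clock': 0.1, 'q': [1.259, 0.69, -0.195, 1.566, 0.157, 0.902, -0.215], 'qd': [0.001, 0.001, -0.001, -0.001, 0.001, -0.001, 0.002], 'joint_torque': [-0.004, -52.851, -1.272, -15.384, -0.053, 0.002, 0.0], 'tool_pos': [0.212, -0.588, 0.238], 'eef_rot': [0.985, 0.172, -0.0, -0.001], 'contact_force': [-0.26, -0.329, 0.3], 'moment': [-0.003, 0.035, 0.056], 'finger_force': 0.0, 'opening': 0.999}
```

View pics/top0.png

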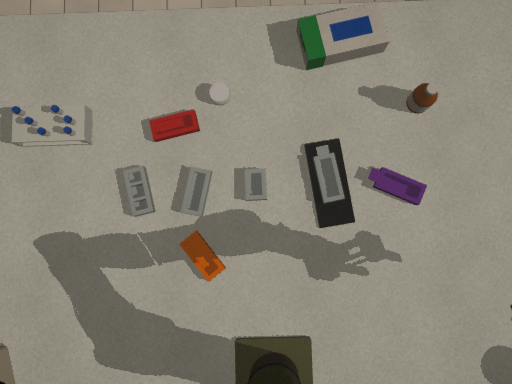

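View pics/scene0.png

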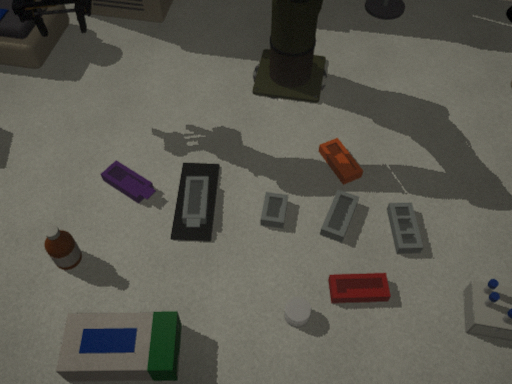

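The top view shows the barred tray at about (138,190), the open tray at (195,191), the short tray at (256,184) and the base tray at (329,178) on the black plate, tab toward the top (322,152). I'll enlarge it for the corners.

Run:
```python
import cv2
p=cv2.imread("pics/top0.png")
a=cv2.resize(p[155:225,115:215],None,fx=8,fy=8,interpolation=cv2.INTER_CUBIC)
cv2.imwrite("pics/c1.png",a)
a=cv2.resize(p[135:235,290:370],None,fx=6,fy=6,interpolation=cv2.INTER_CUBIC)
cv2.imwrite("pics/c2.png",a)
```

```text
(no output)
```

View pics/c1.png

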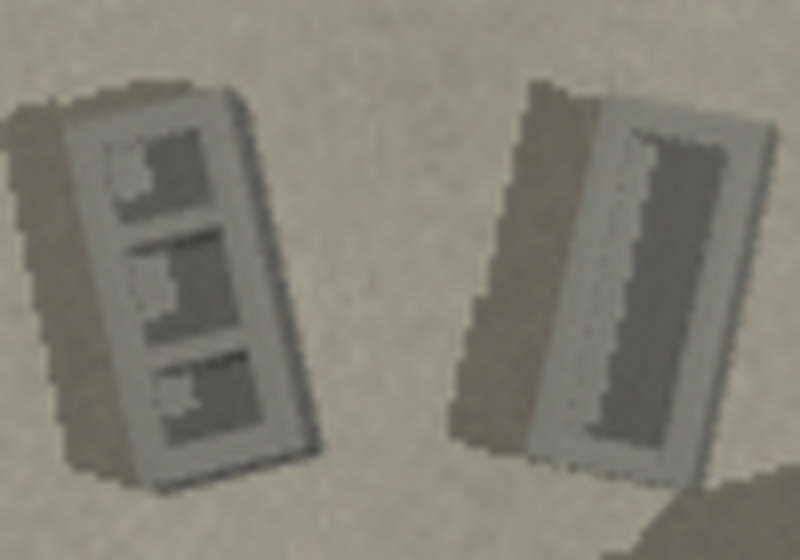

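View pics/c2.png

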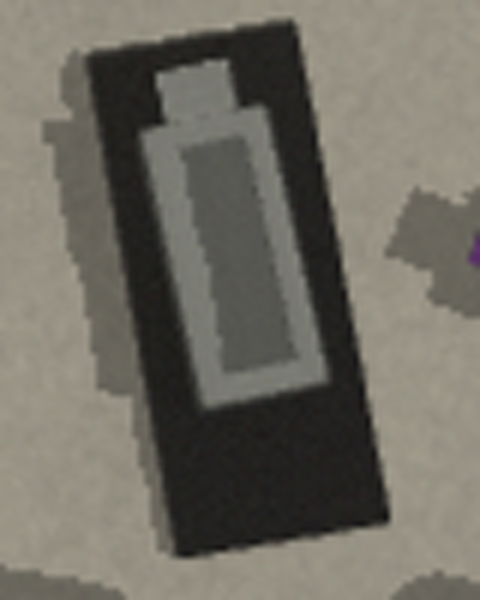

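The crops give the rim corners: barred tray (65,127),(228,90),(305,455),(142,485); open tray (600,95),(775,125),(697,487),(528,458); base tray (143,130),(267,107),(327,380),(205,408), with the tab at its upper end.

```bash
cat > h.py <<'E'
from plant import r
import numpy as np
def p2w(uv,z,n="top"):
    c=r.get_calibration(n);K=np.array(c["intrinsics"]);T=np.array(c["pose"])
    uv=np.atleast_2d(uv).astype(float)
    d=np.c_[(uv[:,0]-K[0,2])/K[0,0],-(uv[:,1]-K[1,2])/K[1,1],-np.ones(len(uv))]@T[:3,:3].T
    return T[:3,3]+d*((z-T[2,3])/d[:,2])[:,None]
def fit(uv,z):  # corners TL TR BR BL, long axis top->bottom of picture (+x world at top)
    w=p2w(uv,z)[:,:2];m=(w[0]+w[1]-w[2]-w[3])/2;q=(w[1]+w[2]-w[0]-w[3])/2
    return w.mean(0),np.degrees(np.arctan2(m[1],m[0])),np.linalg.norm(m),np.linalg.norm(q)
E
python3 - <<'E'
from h import *
A=lambda l,s,o:(np.array(l)-0)/s+np.array(o)-.5+.5/s*0
for n,l,s,o,z in[("div",[(65,127),(228,90),(305,455),(142,485)],8,(115,155),.028),("open",[(600,95),(775,125),(697,487),(528,458)],8,(115,155),.028),("base",[(143,130),(267,107),(327,380),(205,408)],6,(290,135),.036)]:
    c,a,L,W=fit(A(l,s,o),z); print(n,c.round(4),a.round(1),L.round(4),W.round(4))
s=r.get_state();print(s["tool_pos"])
from scipy.spatial.transform import Rotation as R
M=R.from_quat(s["eef_rot"]).as_matrix();print(M.round(3), np.degrees(np.arctan2(M[1,1],M[0,1])))
d=np.load("top0.npy");
c=r.get_calibration("top");T=np.array(c["pose"])
for u,v in[(121+4,173),(137,176),(329,200),(314,175)]:
    D=d[v,u];p=p2w((u,v),0)[0];t=T[:3,3];ray=p-t; zc=-(ray@T[:3,2]);print(t+ray*D/zc)
E
```

```text
div [0.5074 0.3591] 12.1 0.129 0.0573
open [0.5019 0.1984] -12.3 0.1276 0.0604
base [ 0.528  -0.1671] 9.9 0.1291 0.0572
[ 0.21161113 -0.58750073  0.2379932 ]
[[ 0.941  0.339 -0.001]
 [ 0.339 -0.941  0.001]
 [-0.    -0.002 -1.   ]] -70.18259684296194
[0.55704588 0.39391827 0.02937229]
[0.55121945 0.36746839 0.00528793]
[ 0.46529198 -0.1651677   0.03554376]
[ 0.53845798 -0.12961494  0.01044701]
```

{"name": "step_arm", "arguments": {
  "series": [
    [21,28,0,0,0,0,0],
    [21,28,0,0,0,0,0],
    [21,28,0,0,0,0,0],
    [21,28,0,0,0,0,0],
    [21,28,0,0,0,0,0],
    [21,28,0,0,0,0,0],
    [21,28,0,0,0,0,0],
    [21,28,0,0,0,0,0],
    [21,28,0,0,0,0,0],
    [21,28,0,0,0,0,0],
    [21,28,0,0,0,0,0],
    [21,28,0,0,0,0,0],
    [21,28,0,0,0,0,0],
    [21,28,0,0,0,0,0]
  ],
  "force": 25
}}

```text
clock: 1.5
tool_pos: [0.5063, -0.1947, 0.2385]
eef_rot: [0.985, 0.172, -0.0, -0.0]
contact_force: [-0.4, -0.5, 0.4]
opening: 1.001
finger_force: 0.0
```

{"name": "step_arm", "arguments": {
  "series": [
    [0,35,0,0,0,0,0],
    [0,35,0,0,0,0,0],
    [0,35,0,0,0,0,0],
    [0,35,0,0,0,0,0],
    [0,35,0,0,0,0,0],
    [0,35,0,0,0,0,0],
    [0,35,0,0,0,0,0],
    [0,35,0,0,0,0,0],
    [0,35,0,0,0,0,0],
    [0,35,0,0,0,0,0],
    [0,35,0,0,0,0,0],
    [0,35,0,0,0,0,0],
    [0,35,0,0,0,0,0],
    [0,35,0,0,0,-0.067,0],
    [0,35,0,0,0,-0.067,0],
    [0,30,0,0,0,0,0],
    [0,0,0,0,0,0,0],
    [0,0,0,0,0,0,0]
  ]
}}

```text
clock: 3.3
tool_pos: [0.5053, 0.359, 0.2381]
eef_rot: [0.994, 0.106, -0.001, 0.001]
contact_force: [-0.2, -1.0, 0.1]
opening: 1.0
finger_force: 0.0
```

```bash
cat >> h.py <<'E'
from scipy.spatial.transform import Rotation as R
def rep():
    s=r.get_state();M=R.from_quat(s["eef_rot"]).as_matrix()
    print(round(s["clock"],2),np.round(s["tool_pos"],4),"ydir",round(np.degrees(np.arctan2(M[1,1],M[0,1]))%180,2),"zax",M[:,2].round(3),"F",np.round(s["contact_force"],1),"op",round(s["opening"],3),"g",round(s["finger_force"],1),"q",np.round(s["q"],2))
E
python3 -c "from h import *;rep()"
```

```text
3.3 [0.5053 0.359  0.2381] ydir 102.22 zax [-0.001 -0.001 -1.   ] F [-0.2 -1.   0.1] op 1.0 g 0.0 q [-0.67  0.68 -0.03  1.59  0.03  0.88 -2.08]
```

{"name": "step_arm", "arguments": {
  "series": [
    [2,0,-30,0,0,0,0],
    [0,0,-30,0,0,0,0],
    [0,0,-30,0,0,0,0],
    [0,0,-30,0,0,0,0],
    [0,0,-30,0,0,0,0],
    [0,0,-30,0,0,0,0],
    [0,0,-20,0,0,0,0],
    [0,0,-15,0,0,0,0],
    [0,0,-10,0,0,0,0],
    [0,0,-6,0,0,0,0],
    [0,0,0,0,0,0,0],
    [0,0,0,0,0,0,0.3],
    [0,0,0,0,0,0,0.6],
    [0,0,0,0,0,0,0.6],
    [0,0,0,0,0,0,0.6],
    [0,0,0,0,0,0,0.6],
    [0,0,0,0,0,0,0.6]
  ]
}}

```text
clock: 5.0
tool_pos: [0.5081, 0.3594, 0.0082]
eef_rot: [0.994, 0.106, 0.0, -0.0]
contact_force: [0.3, 0.4, 3.8]
opening: 0.656
finger_force: 25.0
```

```bash
python3 -c "from h import *;rep()"
```

```text
5.0 [0.5081 0.3594 0.0082] ydir 102.15 zax [ 0.001  0.001 -1.   ] F [0.3 0.4 3.8] op 0.656 g 25.0 q [-0.68  1.01 -0.03  1.7   0.05  0.43 -2.1 ]
```

{"name": "step_arm", "arguments": {
  "series": [
    [0,0,10,0,0,0,0.6],
    [0,0,25,0,0,0,0.6],
    [0,0,30,0,0,0,0.6],
    [0,0,30,0,0,0,0.6],
    [0,0,25,0,0,0,0.6],
    [-1,-20,10,0,0,0,0.6],
    [-1,-30,0,0,0,0,0.6],
    [-1,-35,0,0,0,0,0.6],
    [-1,-35,0,0,0,0,0.6],
    [-1,-35,0,0,0,0,0.6],
    [-1,-35,0,0,0,0,0.6],
    [-1,-35,0,0,0,0,0.6],
    [-1,-35,0,0,0,-0.013,0.6],
    [-1,-35,0,0,0,-0.013,0.6],
    [-1,-35,0,0,0,-0.013,0.6],
    [-1,-35,0,0,0,0,0.6],
    [-1,-35,0,0,0,0,0.6],
    [-1,-35,0,0,0,0,0.6],
    [-1,-35,0,0,0,0,0.6]
  ]
}}

```text
clock: 6.9
tool_pos: [0.4933, -0.1127, 0.138]
eef_rot: [0.996, 0.086, -0.0, 0.0]
contact_force: [0.5, 1.1, -2.5]
opening: 0.655
finger_force: 25.0
```

{"name": "step_arm", "arguments": {
  "series": [
    [0,-25,0,0,0,0,0.6],
    [0,-15,0,0,0,0,0.6],
    [0,-2,0,0,0,0,0.6],
    [0,0,0,0,0,0,0.6],
    [0,0,0,0,0,0,0.6]
  ]
}}

```text
clock: 7.4
tool_pos: [0.4939, -0.1515, 0.1378]
eef_rot: [0.996, 0.087, -0.0, -0.0]
contact_force: [-0.7, -0.4, -1.6]
opening: 0.655
finger_force: 25.0
```

Run:
```python
from h import *;rep()
import cv2
p,d=r.snapshot("scene");cv2.imwrite("pics/s1.png",cv2.resize(p[100:280,120:400],None,fx=2.8,fy=2.8,interpolation=cv2.INTER_CUBIC))
```

```text
7.4 [ 0.4939 -0.1515  0.1378] ydir 100.01 zax [-0.     0.001 -1.   ] F [-0.7 -0.4 -1.6] op 0.655 g 25.0 q [ 0.3   0.71 -0.15  1.98  0.22  0.47 -1.41]
```

View pics/s1.png

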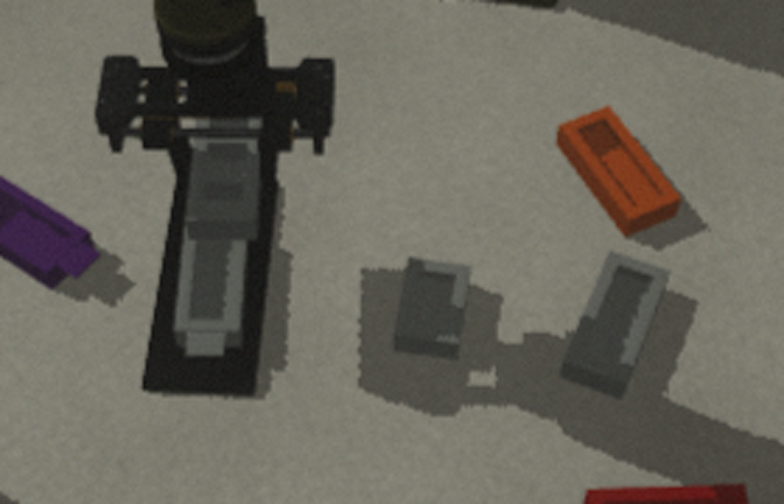

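The barred tray hangs level in the gripper (around (222,190) in the crop), above the base tray's rear. The base and short trays haven't moved. It needs 21 mm more in -y, then down.

{"name": "step_arm", "arguments": {
  "series": [
    [0,-12,0,0,0,0,0.6],
    [0,-9,0,0,0,0,0.6],
    [0,0,-20,0,0,0,0.6],
    [0,0,-25,0,0,0,0.6],
    [0,0,-20,0,0,0,0.6],
    [0,0,-15,0,0,0,0.6],
    [0,0,-6,0,0,0,0.6],
    [0,0,-2,0,0,0,0.6],
    [0,0,-2,0,0,0,0.6],
    [0,0,0,0,0,0,0.6],
    [0,0,0,0,0,0,0.6]
  ]
}}

```text
clock: 8.55
tool_pos: [0.4943, -0.1742, 0.0483]
eef_rot: [0.996, 0.086, 0.001, 0.0]
contact_force: [0.7, 1.5, -1.6]
opening: 0.655
finger_force: 25.0
```

```bash
python3 -c "from h import *;rep()"
```

```text
8.55 [ 0.4943 -0.1742  0.0483] ydir 99.9 zax [ 0.001 -0.    -1.   ] F [ 0.7  1.5 -1.6] op 0.655 g 25.0 q [ 0.31  0.87 -0.1   2.    0.27  0.28 -1.41]
```

{"name": "step_arm", "arguments": {
  "series": [
    [0,0,-1.5,0,0,0,0.6],
    [0,0,-1.5,0,0,0,0.6],
    [0,0,-1,0,0,0,0.6],
    [0,0,0,0,0,0,0.6],
    [0,0,0,0,0,0,0.6]
  ]
}}

```text
clock: 9.05
tool_pos: [0.4939, -0.174, 0.0442]
eef_rot: [0.996, 0.086, 0.0, 0.0]
contact_force: [-1.3, -0.6, 6.0]
opening: 0.657
finger_force: 25.0
```

```bash
python3 -c "from h import *;rep()"
```

```text
9.05 [ 0.4939 -0.174   0.0442] ydir 99.9 zax [ 0. -0. -1.] F [-1.3 -0.6  6. ] op 0.657 g 25.0 q [ 0.31  0.88 -0.09  2.    0.27  0.27 -1.41]
```

{"name": "step_arm", "arguments": {
  "series": [
    [0,0,0,0,0,0,0.5],
    [0,0,0,0,0,0,0.3],
    [0,0,0,0,0,0,0],
    [0,0,0,0,0,0,0],
    [0,0,0,0,0,0,0],
    [0,0,15,0,0,0,0],
    [0,0,30,0,0,0,0],
    [0,0,35,0,0,0,0],
    [0,0,35,0,0,0,0],
    [0,0,35,0,0,0,0]
  ]
}}

```text
clock: 10.05
tool_pos: [0.4935, -0.174, 0.195]
eef_rot: [0.996, 0.086, -0.0, -0.0]
contact_force: [-0.4, -0.9, -1.5]
opening: 0.998
finger_force: 0.0
```

{"name": "step_arm", "arguments": {
  "series": [
    [1,30,0,0,0,0,0],
    [1,35,0,0,0,-0.04,0],
    [1,35,0,0,0,-0.04,0],
    [1,35,0,0,0,-0.04,0],
    [1,35,0,0,0,-0.04,0],
    [1,35,0,0,0,-0.04,0],
    [1,35,0,0,0,-0.04,0],
    [1,35,0,0,0,-0.04,0],
    [0,35,0,0,0,-0.04,0],
    [0,30,0,0,0,-0.04,0],
    [0,20,0,0,0,-0.027,0],
    [0,12,0,0,0,0,0],
    [0,0,0,0,0,0,0],
    [0,0,0,0,0,0,0]
  ]
}}

```text
clock: 11.45
tool_pos: [0.5019, 0.1966, 0.1936]
eef_rot: [0.994, -0.107, -0.0, 0.001]
contact_force: [0.3, 0.5, -0.1]
opening: 1.0
finger_force: 0.0
```

Run:
```python
from h import *;rep()
import cv2
p,d=r.snapshot("top");cv2.imwrite("pics/t1.png",cv2.resize(p[135:235,290:370],None,fx=6,fy=6,interpolation=cv2.INTER_CUBIC)); np.save("t1.npy",d)
```

```text
11.45 [0.5019 0.1966 0.1936] ydir 77.69 zax [-0.    -0.001 -1.   ] F [ 0.3  0.5 -0.1] op 1.0 g 0.0 q [-0.46  0.64 -0.    1.88  0.    0.63 -2.25]
```

View pics/t1.png

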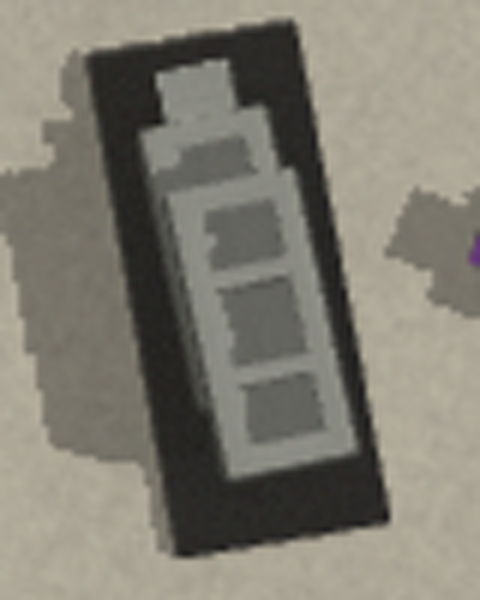

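The barred tray now sits on the base tray, with rim corners (167,195),(297,168),(358,452),(230,478). The base tray's visible corners are where they were. I'll check the numbers.

Run:
```python
from h import *
uv=np.array([(167,195),(297,168),(358,452),(230,478)])/6+[290,135]-.5
c,a,L,W=fit(uv,.064);print(c,a,L,W)
d=c-[.528,-.1671];t=np.radians(9.9);print(d@[np.cos(t),np.sin(t)],d@[-np.sin(t),np.cos(t)])
```

```text
[ 0.49397921 -0.17440487] 9.734340163541278 0.12909595918020703 0.05846531986178582
-0.034770115905311705 -0.0013469349034123182
```

{"name": "step_arm", "arguments": {
  "series": [
    [0,2,-30,0,0,0,0],
    [0,0,-30,0,0,0,0],
    [0,0,-30,0,0,0,0],
    [0,0,-30,0,0,0,0],
    [0,0,-25,0,0,0,0],
    [0,0,-20,0,0,0,0],
    [0,0,-13,0,0,0,0],
    [0,0,-8,0,0,0,0],
    [0,0,0,0,0,0,0],
    [0,0,0,0,0,0,0.3],
    [0,0,0,0,0,0,0.6],
    [0,0,0,0,0,0,0.6],
    [0,0,0,0,0,0,0.6],
    [0,0,0,0,0,0,0.6],
    [0,0,0,0,0,0,0.6]
  ]
}}

```text
clock: 13.0
tool_pos: [0.5022, 0.2002, 0.0083]
eef_rot: [0.994, -0.107, 0.0, -0.0]
contact_force: [-0.3, 0.2, 6.0]
opening: 0.654
finger_force: 25.0
```

```bash
python3 -c "from h import *;rep()"
```

```text
13.0 [0.5022 0.2002 0.0083] ydir 77.73 zax [ 0.001  0.    -1.   ] F [-0.3  0.2  6. ] op 0.654 g 25.0 q [-0.46  0.96 -0.    1.96  0.01  0.22 -2.26]
```

{"name": "step_arm", "arguments": {
  "series": [
    [0,0,10,0,0,0,0.6],
    [0,0,25,0,0,0,0.6],
    [0,0,35,0,0,0,0.6],
    [0,0,35,0,0,0,0.6],
    [0,0,30,0,0,0,0.6],
    [2,-20,10,0,0,0.03,0.6],
    [2,-30,0,0,0,0.04,0.6],
    [3,-35,0,0,0,0.04,0.6],
    [3,-35,0,0,0,0.04,0.6],
    [3,-35,0,0,0,0.04,0.6],
    [3,-35,0,0,0,0.04,0.6],
    [3,-35,0,0,0,0.04,0.6],
    [3,-35,0,0,0,0.04,0.6],
    [3,-35,0,0,0,0.04,0.6],
    [1,-30,0,0,0,0.037,0.6],
    [0,-25,0,0,0,0,0.6],
    [0,-15,0,0,0,0,0.6],
    [0,0,0,0,0,0,0.6],
    [0,0,0,0,0,0,0.6]
  ]
}}

```text
clock: 14.9
tool_pos: [0.5278, -0.1636, 0.1528]
eef_rot: [0.996, 0.087, -0.0, -0.001]
contact_force: [0.1, 0.8, -2.0]
opening: 0.656
finger_force: 24.9
```

```bash
python3 -c "from h import *;rep()"
```

```text
14.9 [ 0.5278 -0.1636  0.1528] ydir 99.95 zax [-0.     0.001 -1.   ] F [ 0.1  0.8 -2. ] op 0.656 g 24.9 q [ 0.35  0.72 -0.22  1.87  0.26  0.58 -1.43]
```

{"name": "step_arm", "arguments": {
  "series": [
    [0,-4,-15,0,0,0,0.6],
    [0,0,-25,0,0,0,0.6],
    [0,0,-20,0,0,0,0.6],
    [0,0,-10,0,0,0,0.6],
    [0,0,-4,0,0,0,0.6],
    [0,0,-2,0,0,0,0.6],
    [0,0,0,0,0,0,0.6],
    [0,0,0,0,0,0,0.6]
  ]
}}

```text
clock: 15.7
tool_pos: [0.5284, -0.169, 0.0775]
eef_rot: [0.996, 0.086, 0.001, 0.0]
contact_force: [-0.1, -0.5, -2.0]
opening: 0.655
finger_force: 24.9
```

```bash
python3 -c "from h import *;rep()"
```

```text
15.7 [ 0.5284 -0.169   0.0775] ydir 99.91 zax [ 0.001 -0.    -1.   ] F [-0.1 -0.5 -2. ] op 0.655 g 24.9 q [ 0.32  0.84 -0.16  1.9   0.3   0.42 -1.46]
```

{"name": "step_arm", "arguments": {
  "series": [
    [0,1,-1.5,0,0,0,0.6],
    [0,0,-1.5,0,0,0,0.6],
    [0,0,-1.5,0,0,0,0.6],
    [0,0,-0.5,0,0,0,0.6],
    [0,0,0,0,0,0,0.6],
    [0,0,0,0,0,0,0.6]
  ]
}}

```text
clock: 16.3
tool_pos: [0.5279, -0.1681, 0.0723]
eef_rot: [0.996, 0.086, 0.0, 0.0]
contact_force: [-2.5, 0.7, 5.9]
opening: 0.66
finger_force: 24.9
```

```bash
python3 -c "from h import *;rep()"
```

```text
16.3 [ 0.5279 -0.1681  0.0723] ydir 99.9 zax [ 0. -0. -1.] F [-2.5  0.7  5.9] op 0.66 g 24.9 q [ 0.32  0.85 -0.16  1.9   0.3   0.41 -1.46]
```

Contact at the expected height. Now I release, rise and look.

{"name": "step_arm", "arguments": {
  "series": [
    [0,0,0,0,0,0,0.5],
    [0,0,0,0,0,0,0.3],
    [0,0,0,0,0,0,0],
    [0,0,0,0,0,0,0],
    [0,0,0,0,0,0,0],
    [0,0,15,0,0,0,0],
    [0,0,30,0,0,0,0],
    [0,0,35,0,0,0,0],
    [0,0,35,0,0,0,0],
    [0,0,35,0,0,0,0],
    [0,30,0,0,0,0,0],
    [0,35,0,0,0,0,0],
    [0,35,0,0,0,0,0],
    [0,35,0,0,0,0,0],
    [0,35,0,0,0,0,0],
    [0,35,0,0,0,0,0],
    [0,35,0,0,0,0,0],
    [0,35,0,0,0,0,0],
    [0,30,0,0,0,0,0],
    [0,0,0,0,0,0,0]
  ]
}}

```text
clock: 18.3
tool_pos: [0.5273, 0.1431, 0.2218]
eef_rot: [0.996, 0.09, 0.0, -0.002]
contact_force: [0.3, -0.3, -0.5]
opening: 0.999
finger_force: 0.0
```

Run:
```python
from h import *;rep()
import cv2
p,d=r.snapshot("top");cv2.imwrite("pics/t2.png",cv2.resize(p[135:235,290:370],None,fx=6,fy=6,interpolation=cv2.INTER_CUBIC))
```

```text
18.3 [0.5273 0.1431 0.2218] ydir 100.37 zax [ 0.001  0.004 -1.   ] F [ 0.3 -0.3 -0.5] op 0.999 g 0.0 q [-0.22  0.61 -0.22  1.82  0.18  0.72 -1.92]
```

View pics/t2.png

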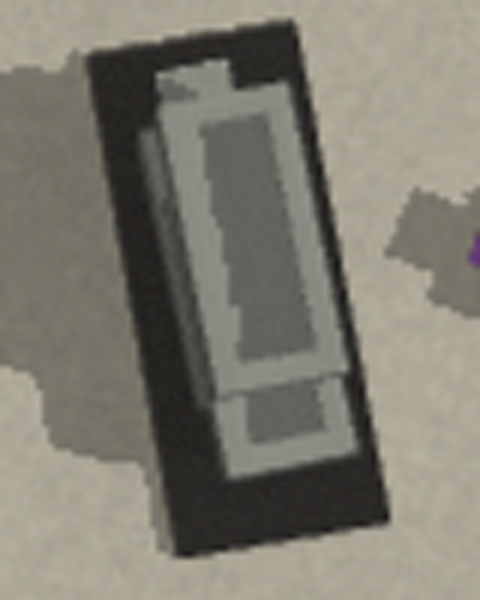

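The open tray lies on top with rim corners (157,108),(290,83),(348,372),(218,398). The barred tray's end is still at (230,478),(358,452) and the tab at (157–230, 65).

Run:
```python
from h import *
uv=np.array([(157,108),(290,83),(348,372),(218,398)])/6+[290,135]-.5
c,a,L,W=fit(uv,.092)
d=c-[.528,-.1671];t=np.radians(9.9);x,y=d@[np.cos(t),np.sin(t)],d@[-np.sin(t),np.cos(t)]
print(c,a,L,W,x,y)
if abs(x)<.008 and abs(y)<.008 and abs(a-9.9)<3: print(r.finish_job())
```

```text
[ 0.52738631 -0.1680086 ] 8.997821529172658 0.12941804828480552 0.05831435994384491 -0.0007607690126840138 -0.0007895614343791165
the job is handed in; nothing more can be done
None
```

The stack is built and handed in. By camera, the barred tray sits 35 mm from the base tray's centre, away from the tab, and the open tray is within about 1 mm of straight above the base. The base tray looked unmoved, I kept the arm clear of the short tray, and the hand-in returned no verdict.

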